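Turn the saucepan handle inward on the hotplate

ROBOT

A 6-joint arm with a two-finger parallel gripper is mounted at the origin on a cart in front of the work surface, level with it; the furniture and walls round the work are solid. World frame = base frame: x ahead of the robot, y to its left, z up, the work surface at z = 0. Lengths are in mm, angles in rad, forces in N, time in s.
With the tool pointing down it reaches from about 425 to 1125 mm from the base axis. Payload 14.9 kg.
Tool frame: the origin (TCP) lies on the mounting face of the last link; the fingertips stand 191 mm ahead of it and the grasp point (between the pads) lies 172 mm ahead of it; z points along the fingers, y is the line along which they close (so a half turn about z gives the same grasp; the last joint's range is limited). The gripper opens to 91 mm and grips with 3 to 60 N. Pads are 32 mm wide; open, the fingers measure 118 mm over their backs; the gripper's body (76 mm by 178 mm) begins 60 mm behind the grasp point.
Start: joints at [-1.374, 0.379, 1.734, -0, 1.028, -0.033], TCP at [159.443, -681.614, 404.732] pointing down, gripper open.
Joint ranges: [-2.77, 2.77], [-0.74, 2.19], [0, 2.66], [-1.06, 4.2], [0.31, 2.87], [-3.08, 3.08]. Speed limits (rad/s): [1.89, 1.89, 2.39, 3.14, 3.14, 3.14].

INTERFACE

Orientations are given as a 3x3 rotation matrix whose columns are the frame's x, y, z axes.
In Python, from bench import * gives the robot as it stands. The module is installed in compiled form; this text tells all that it offers.
- The arm moves only by the tool servo_tool, never from a script. Its argument "steps" is a list of rows, each a list of 3 entries, a list of its own where there are three numbers: the shift along the tool's x, y, z normalised to -1 to 1, where 1 is 0.15 m, then the turn about the tool's z normalised to -1 to 1, where 1 is 60 degrees, then the opening, from 0 (shut) to 1 (fully open). A call has 1 to 20 rows; each row shifts and turns the commanded pose from where the row before left it, along the tool's axes as they then stand; what a row does not reach is not made up. A row lasts 1/8 s, in which the tool goes at most 62.5 mm and 10.7 degrees, less where a joint would pass 70% of its speed; a pose out of reach is approached as far as the arm can. A call with a number of a shift or a turn outside -1 to 1 is refused whole. A call with a gripper value outside its range is refused whole. The fingers move at their own pace and stop on an object; the grip force is fixed at half the most. Time passes only in rows, so rows that do not move let the fingers close. It gives the time, the measured TCP pose, the force, the opening and the grip force at its end, in the units of the state.
- state(): the state, without advancing time (a new reading comes with each control period).
- camera(name): name is "scene" or "top" or "wrist"; returns a dict with "img" (384x512x3 uint8, blue, green, red), "fov_y" (degrees; the focal length in pixels is half the picture's height over the tangent of half this angle, whatever the lens; pixels are square), "cx", "cy" (the principal point, pixels), "k1" (the pictures are not rectified: a ray, as slopes to the right and down, at radius r is drawn at 1 + k1 r^2 times it, then the intrinsics apply), "world_to_cam" (4x4, takes a point from world to camera coordinates). Camera axes: x right, y down, z forward; pixel columns grow to the right and rows downward; lengths in mm; the calibration is good to about 2 mm. A picture is of the moment at which its call begins. There is no depth.
- finish_job(): hands the job in; it is judged then, once.
The state is a dict: "time": time; "qpos": joint angles; "joint_velocities": joint speeds; "joint_efforts": joint torques, N m; "ee_pos": TCP position; "tcp_rot": TCP orientation; "contact_force": force on the tool from outside, world axes, zero at the start; "moment": the same for the moment, N m; "gripper_width": finger opening in mm; "grasp_force": force on a finger pad.
Only numpy, scipy, OpenCV 4.12 (cv2) and the standard library are available. Lean on these libraries where they do the work, as an engineer would, in place of code of your own. Each camera call takes 0.05 s, during which the arm holds its last target. There are 200 camera calls.

TASK

The saucepan's handle sticks out over the front of the double hotplate, where someone could catch on it. Swing the handle inward, towards the milk pan's side, until the whole handle is over the hotplate and no part of it reaches past the front edge, with a clear finger's width or more left between it and the milk pan. Turn the saucepan where it stands, in the middle of its own plate, without lifting or tipping it, leave the milk pan and the things round about where they are, and let go.

Things in the scene. Friction and masses are not known exactly. Their poses are not given: they have to be found in the camera images.
- hotplate: White double hotplate, fixed, 230 (x) x 490 (y) x 60 mm high; two dark round plates, 160 mm wide, centred at (0, +-150 mm), tops 68 mm above the worktop. Origin: centre of its underside. Own x points to its back, away from the robot; y to the left. Front edge at x = -115 mm; black knobs reach x = -133 mm.
- rack_front (a point): Middle of the front rod of a fixed steel wire rack standing over the hotplate: rods along y from here to 230 mm farther back, undersides 330 mm above the worktop; end legs 272 mm left and right of the middle; jars on its rear half up to 445 mm. A gripper pointing straight down cannot work under it: lean it 35 to 45 degrees back towards the robot.
- saucepan: Open steel saucepan, 150 mm wide (rim 156), 88 mm high, 0.5 to 0.9 kg, loose on the left or right plate. Origin: centre of its underside. Its one handle points level along its own -x: a round black bar, 20 mm thick, axis 72 mm above the underside (140 mm above the worktop), 99 to 205 mm from the pan's centre; grip it anywhere. The pan turns and slides on the plate with ordinary friction.
- handle_grip (a point): Point on the axis of the saucepan's handle, 165 mm from the pan's centre: a good place to grip.
- handle_tip (a point): Outer end of the saucepan's handle, on its axis, 205 mm from the pan's centre.
- milk_pan: Open red milk pan, 120 mm diameter (rim 126), 75 mm high, 0.45 kg, standing loose on the other plate; its black handle, 20 mm thick, points to the rear along its own -x and reaches 165 mm from its centre. Origin: centre of its underside. A bystander.
- egg_timer: White round egg timer, 66 mm diameter, 60 mm high, loose on the worktop right of the hotplate. Origin: centre of its underside. A bystander.
- salt_grinder: Salt grinder, white and clear, 54 mm diameter, 136 mm high, loose on the worktop right of the hotplate. Origin: centre of its underside. A bystander.

How it is judged (in metres and radians):
At the end, for the whole second after the job is handed in: The handle tip is within 115 mm of the hotplate's long centre line, within 140 mm of its middle along its length and over 83 mm from the milk pan's centre; the saucepan stands level and still within 35 mm of its start, the milk pan within 15 mm (x of handle_tip in the frame of hotplate between -0.115 and 0.115 m and y of handle_tip in the frame of hotplate between -0.14 and 0.14 m and horizontal distance between handle_tip and milk_pan above 0.083 m and distance of saucepan from where it was at the start of the episode below 0.035 m and angle between saucepan's own z axis and vertical below 0.05 rad and linear speed of saucepan below 0.01 m/s and distance of milk_pan from where it was at the start of the episode below 0.015 m); the robot touches nothing.
It fails at once if the saucepan is lifted off its plate (its centre more than 15 mm above the plate) (height (world z) of saucepan above 0.083 m).
It fails at once if the saucepan is tipped by more than about 11 degrees (angle between saucepan's own z axis and vertical above 0.2 rad).
It fails at once if the milk pan is pushed more than 30 mm or tipped (distance of milk_pan from where it was at the start of the episode above 0.03 m or angle between milk_pan's own z axis and vertical above 0.2 rad).
It fails at once if the egg timer or the salt grinder is moved by more than 20 mm (distance of any of egg_timer, salt_grinder from where it was at the start of the episode above 0.02 m).
It also fails if it takes over 45 s, if anything falls off the work surface, if the arm or the gripper's body presses on something with over 40 N, if the wrist force passes 120 N, or if a joint passes its speed limit or range.

## Working session

There is one attempt and no reset: what is moved stays moved. The work goes in short steps, Python scripts to look and compute and a tool call to move; the robot and the scene stay as the last step left them, time stands still between calls to the robot, and variables do not carry over. Pictures are saved under pics/ and viewed, at most 10 in all, crops included, and the job is handed in when it is done.

Besides the shell and the picture viewer there is one more tool, called after "Emit:" by a JSON object that holds its "name" and its "arguments". servo_tool: Moves the arm, as the interface text tells. Its arguments: {"type":"object","properties":{"steps":{"type":"array","items":{"type":"array"}}},"required":["steps"]}

```bash
mkdir -p pics
python3 - <<'E'
from bench import *
import cv2,numpy as np
s=state();print(s)
for n in("scene","top"):
    c=camera(n);cv2.imwrite(f"pics/{n}0.png",c["img"]);print(n,c["fov_y"],c["cx"],c["cy"],c["k1"],np.round(c["world_to_cam"],3).tolist())
E
```

```text
{'time': 0.0, 'qpos': array([-1.37428852e+00,  3.79395801e-01,  1.73478714e+00, -1.67208127e-05,
        1.02850988e+00, -3.32847690e-02]), 'joint_velocities': array([-0.00120469,  0.00121414, -0.00106292,  0.00044093,  0.00062768,
       -0.00057173]), 'joint_efforts': array([-4.84036573e-03, -7.63739204e+01, -4.34374952e+01,  6.48591039e-02,
        4.23590757e-02, -8.03045054e-05]), 'ee_pos': array([ 159.40884297, -681.40883449,  404.09391514]), 'tcp_rot': array([[ 9.73711697e-01,  2.27783842e-01, -2.28850250e-04],
       [ 2.27783956e-01, -9.73711103e-01,  1.07620379e-03],
       [ 2.23078039e-05, -1.10004063e-03, -9.99999395e-01]]), 'contact_force': array([ 0.13843779, -0.26008491, -1.11422763]), 'moment': array([ 0.01704863,  0.04270657, -0.06282334]), 'grasp_force': 0.0, 'gripper_width': 91.24457454070915}
scene 43.54344389925422 252.18958896345103 189.13702624427293 -0.1734240804103626 [[0.474, -0.88, 0.01, -485.958], [-0.581, -0.321, -0.748, 373.982], [0.661, 0.349, -0.664, 1368.365], [0.0, 0.0, 0.0, 1.0]]
top 56.00732755707913 260.23291736825564 193.45228636864078 -0.07036147118620835 [[-0.024, -1.0, -0.005, -235.192], [-0.984, 0.024, -0.177, 568.698], [0.177, 0.001, -0.984, 1050.468], [0.0, 0.0, 0.0, 1.0]]
```

View pics/scene0.png

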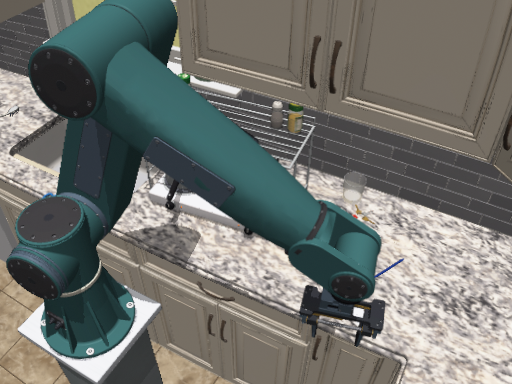

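View pics/top0.png

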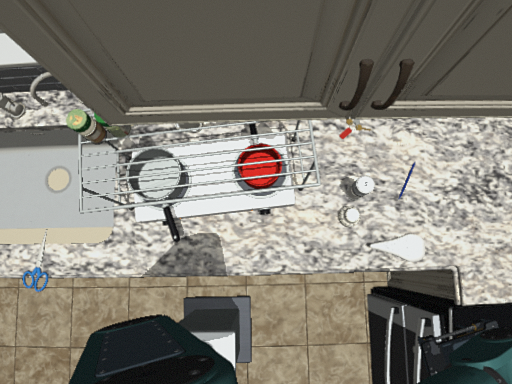

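The top view shows the saucepan at about (157,175) on the left plate with its handle reaching (177,240). The milk pan is at (262,166), the hotplate's front edge runs from (133,220) to (296,205), and the rack's front rod from (80,212) to (318,185). The scene view is mostly blocked by the arm.

```bash
cat > h.py <<'E'
import numpy as np,cv2
def ray(c,u,v):
    f=192/np.tan(np.radians(c["fov_y"]/2)); x=np.array([(u-c["cx"])/f,(v-c["cy"])/f]); p=x.copy()
    for _ in range(20): p=x/(1+c["k1"]*(p@p))
    M=np.array(c["world_to_cam"]);R=M[:3,:3];return -R.T@M[:3,3],R.T@np.array([*p,1])
def onz(c,u,v,z):
    o,d=ray(c,u,v);return (o+d*(z-o[2])/d[2])[:2]
def proj(c,P):
    M=np.array(c["world_to_cam"]);q=M[:3,:3]@P+M[:3,3];x=q[:2]/q[2];f=192/np.tan(np.radians(c["fov_y"]/2))
    x=x*(1+c["k1"]*(x@x));return x*f+[c["cx"],c["cy"]]
E
python3 - <<'E'
from bench import *
from h import *
c=camera("top")
for n,u,v,z in[("FL",133,220,60),("FR",296,205,60),("pan",157,175,156),("tip",177,240,140),("milk",261,166,143),("rodL",80,212,333),("rodR",318,185,333),("handle_in",167,207,140)]:print(n,onz(c,u,v,z).round(0))
im=c["img"][110:260,60:340];cv2.imwrite("pics/crop.png",cv2.resize(im,(784,420),interpolation=cv2.INTER_CUBIC))
E
```

```text
FL [489. 137.]
FR [ 523. -355.]
pan [603.  39.]
tip [422. -17.]
milk [ 625. -253.]
rodL [479. 163.]
rodR [ 528. -380.]
handle_in [515.  12.]
```

View pics/crop.png

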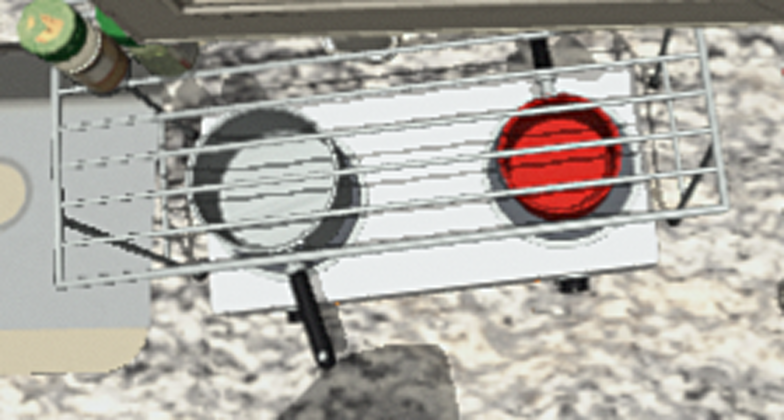

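Emit:
{"name": "servo_tool", "arguments": {"steps": [[[0, 0, -0.4], 0, 1], [[0, 0, -0.4], 0, 1], [[0, 0, -0.4], 0, 1], [[0, 0, -0.4], 0, 1], [[0, 0, -0.4], 0, 1], [[0, 0, -0.4], 0, 1]]}}

```text
time: 0.9
ee_pos: [159.4, -681.3, 766.6]
tcp_rot: [[0.974, 0.228, -0.0], [0.228, -0.974, 0.0], [0.0, -0.0, -1.0]]
contact_force: [-0.4, 0.1, 0.4]
gripper_width: 90.7
grasp_force: 0.0
```

The crop shows the handle from (300,268) to (326,360) in crop pixels. The front rod lies almost above the hotplate's front edge. The moves give no direct tilt, so next I'll see how the arm behaves at the edge of its reach.

Emit:
{"name": "servo_tool", "arguments": {"steps": [[[0, 0, -0.4], 0, 1], [[0, 0, -0.4], 0, 1], [[0, 0, -0.4], 0, 1], [[0, 0, -0.4], 0, 1], [[0, 0, -0.4], 0, 1], [[0, 0, -0.4], 0, 1]]}}

```text
time: 1.65
ee_pos: [159.5, -681.6, 1113.8]
tcp_rot: [[0.974, 0.228, 0.0], [0.228, -0.974, -0.002], [-0.0, 0.002, -1.0]]
contact_force: [-0.3, 0.1, 0.2]
gripper_width: 91.6
grasp_force: 0.0
```

Emit:
{"name": "servo_tool", "arguments": {"steps": [[[0, 0, -0.4], 0, 1], [[0, 0, -0.4], 0, 1], [[0, 0, -0.4], 0, 1], [[0, 0, -0.4], 0, 1]]}}

```text
time: 2.15
ee_pos: [141.8, -607.4, 1215.6]
tcp_rot: [[0.974, 0.227, 0.012], [0.228, -0.972, -0.05], [0.0, 0.051, -0.999]]
contact_force: [0.1, 0.6, 0.2]
gripper_width: 91.2
grasp_force: 0.0
```

```bash
python3 -c "
from bench import *
s=state();print(s['qpos'].round(3),s['ee_pos'],s['tcp_rot'].round(3))"
```

```text
[-1.379  0.527  0.006  0.004  2.557 -0.035] [ 141.84960753 -607.38188816 1215.56340978] [[ 0.974  0.227  0.012]
 [ 0.228 -0.972 -0.05 ]
 [ 0.     0.051 -0.999]]
```

Emit:
{"name": "servo_tool", "arguments": {"steps": [[[0, 0.3, 0], 0, 1], [[0, 0.3, 0], 0, 1], [[0, 0.3, 0], 0, 1], [[0, 0.3, 0], 0, 1]]}}

```text
time: 2.65
ee_pos: [166.1, -710.8, 1142.8]
tcp_rot: [[0.974, 0.227, 0.023], [0.228, -0.969, -0.1], [-0.0, 0.103, -0.995]]
contact_force: [0.9, -0.3, 0.0]
gripper_width: 91.0
grasp_force: 0.0
```

```bash
python3 -c "
from bench import *
s=state();print(s['qpos'].round(3),s['ee_pos'],s['tcp_rot'].round(3))"
```

```text
[-1.373  0.635  0.007  0.005  2.396 -0.029] [ 166.13104566 -710.78679432 1142.84859624] [[ 0.974  0.227  0.023]
 [ 0.228 -0.969 -0.1  ]
 [-0.     0.103 -0.995]]
```

Emit:
{"name": "servo_tool", "arguments": {"steps": [[[0, 0.8, -0.8], 0, 1], [[0, 0.8, -0.8], 0, 1], [[0, 0.8, -0.8], 0, 1], [[0, 0.8, -0.8], 0, 1], [[0, 0.8, -0.8], 0, 1], [[0, 0.8, -0.8], 0, 1], [[0, 0.8, -0.8], 0, 1], [[0, 0.8, -0.8], 0, 1]]}}

```text
time: 3.65
ee_pos: [157.6, -674.1, 1189.1]
tcp_rot: [[0.974, 0.214, 0.077], [0.228, -0.917, -0.328], [-0.0, 0.337, -0.941]]
contact_force: [-0.6, 0.7, -0.6]
gripper_width: 91.1
grasp_force: 0.0
```

```bash
python3 -c "
from bench import *
s=state();print(s['qpos'].round(3),s['ee_pos'],s['tcp_rot'].round(3))"
```

```text
[-1.376e+00  5.770e-01  2.000e-03  1.500e-02  2.219e+00 -2.400e-02] [ 157.58169316 -674.13471069 1189.12755737] [[ 0.974  0.214  0.077]
 [ 0.228 -0.917 -0.328]
 [-0.     0.337 -0.941]]
```

Run:
```python
from bench import *
from h import *
t=camera("top");s=camera("scene")
for a,b in[((343,107),(310,86)),((373,107),(332,87)),((368,62),(318,38))]:
    o,d=ray(t,*a);p,e=ray(s,*b);k=np.linalg.lstsq(np.c_[d,-e],p-o,rcond=None)[0];print(o+d*k[0],p+e*k[1])
for z in(500,600,700):print(z,onz(t,250,115,z))
cv2.imwrite("pics/s1.png",s["img"])
```

```text
[ 616.87570543 -393.28272915  559.65152504] [ 614.61417578 -390.03470878  557.8547195 ]
[ 613.44111737 -442.7969722   565.71323856] [ 618.32544052 -449.99239804  570.27894621]
[ 622.22973313 -397.94882629  695.08633939] [ 621.62764135 -397.09523764  694.44742717]
500 [ 630.69038755 -233.51581298]
600 [ 589.15798461 -236.0225243 ]
700 [ 547.62558166 -238.52923563]
```

View pics/s1.png

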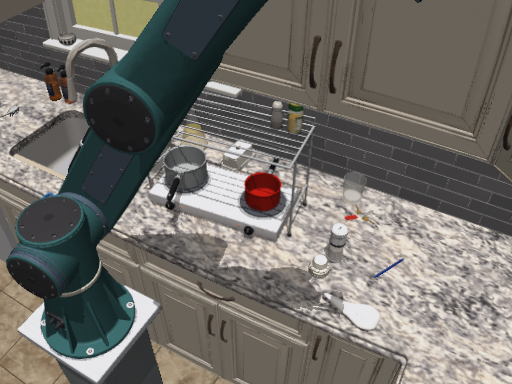

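The pans and rack are clear in this view and the arm is stretched up at the right. The cupboard fronts are at x≈640, z>520. Reaching past the limit tilts the tool and the tilt stays, so I'll build the forward lean with the arm pointing ahead and left.

```bash
cat >> h.py <<'E'
def plan(s,d,n):
    t=s["tcp_rot"].T@np.array(d,float)/n/150; print("row",t.round(3),"mm/row",np.linalg.norm(d)/n)
def info(s):
    z=s["tcp_rot"][:,2]; print(s["time"].__round__(2),"q",s["qpos"].round(2),"tcp",s["ee_pos"].round(1),"grasp",(s["ee_pos"]+172*z).round(1),"tip",(s["ee_pos"]+191*z).round(1),"lean",np.degrees(np.arccos(-z[2])).round(1),"az",np.degrees(np.arctan2(z[1],z[0])).round(1),"x",s["tcp_rot"][:,0].round(3),"y",s["tcp_rot"][:,1].round(3),"F",s["contact_force"].round(1))
E
python3 -c "
from bench import *
from h import *
s=state();info(s);plan(s,(145,850,-40),18)"
```

```text
3.75 q [-1.38  0.58  0.    0.01  2.22 -0.02] tcp [ 157.3 -672.6 1190.4] grasp [ 170.5 -729.3 1028.5] tip [ 172.  -735.6 1010.7] lean 19.8 az -76.9 x [ 0.974  0.228 -0.   ] y [ 0.214 -0.916  0.339] F [-0.3  1.   0.3]
row [ 0.124 -0.282 -0.086] mm/row 47.955901811127674
```

Emit:
{"name": "servo_tool", "arguments": {"steps": [[[0.124, -0.282, -0.086], 0, 0], [[0.124, -0.282, -0.086], 0, 0], [[0.124, -0.282, -0.086], 0, 0], [[0.124, -0.282, -0.086], 0, 0], [[0.124, -0.282, -0.086], 0, 0], [[0.124, -0.282, -0.086], 0, 0], [[0.124, -0.282, -0.086], 0, 0], [[0.124, -0.282, -0.086], 0, 0], [[0.124, -0.282, -0.086], 0, 0], [[0.124, -0.282, -0.086], 0, 0], [[0.124, -0.282, -0.086], 0, 0], [[0.124, -0.282, -0.086], 0, 0], [[0.124, -0.282, -0.086], 0, 0], [[0.124, -0.282, -0.086], 0, 0], [[0.124, -0.282, -0.086], 0, 0], [[0.124, -0.282, -0.086], 0, 0], [[0.124, -0.282, -0.086], 0, 0], [[0.124, -0.282, -0.086], 0, 0]]}}

```text
time: 6.0
ee_pos: [298.1, 138.2, 1158.4]
tcp_rot: [[0.974, 0.215, 0.077], [0.228, -0.918, -0.326], [0.0, 0.335, -0.942]]
contact_force: [1.0, -0.9, -0.4]
gripper_width: 0.5
grasp_force: 0.0
```

```bash
python3 -c "
from bench import *
from h import *
s=state();info(s);plan(s,(cos:=0.6*90,0.35*90,90),1)"
```

```text
6.0 q [ 0.44 -0.25  1.07 -0.47  2.33  1.46] tcp [ 298.1  138.2 1158.4] grasp [311.3  82.2 996.3] tip [312.8  76.  978.4] lean 19.5 az -76.7 x [0.974 0.228 0.   ] y [ 0.215 -0.918  0.335] F [ 1.  -0.9 -0.4]
row [ 0.399  0.085 -0.606] mm/row 109.58216095697328
```

Emit:
{"name": "servo_tool", "arguments": {"steps": [[[0, 0.11, -0.31], 0, 0], [[0, 0.11, -0.31], 0, 0], [[0, 0.11, -0.31], 0, 0], [[0.23, 0.19, -0.74], 0, 0], [[0.23, 0.19, -0.74], 0, 0], [[0.23, 0.19, -0.74], 0, 0], [[0.23, 0.19, -0.74], 0, 0]]}}

```text
time: 6.88
ee_pos: [313.6, 146.9, 1346.8]
tcp_rot: [[0.969, 0.218, 0.12], [0.246, -0.903, -0.352], [0.031, 0.371, -0.928]]
contact_force: [0.2, 0.6, 0.6]
gripper_width: 0.5
grasp_force: 0.0
```

```bash
python3 -c "
from bench import *
from h import *
s=state();info(s);plan(s,(30,17,115),1)"
```

```text
6.88 q [ 0.45  0.27  0.01 -1.06  2.71  0.77] tcp [ 313.6  146.9 1346.8] grasp [ 334.2   86.3 1187.1] tip [ 336.5   79.6 1169.5] lean 21.8 az -71.3 x [0.969 0.246 0.031] y [ 0.218 -0.903  0.371] F [0.2 0.6 0.6]
row [ 0.246  0.225 -0.728] mm/row 120.0583191619806
```

```bash
python3 -c "
from bench import *
from h import *
s=state();plan(s,(86,193,-190),6);plan(s,(.33*110,.28*110,.9*110),1)"
```

```text
row [ 0.139 -0.251  0.132] mm/row 47.35944115661277
row [ 0.306  0.112 -0.656] mm/row 109.8513996269506
```

Emit:
{"name": "servo_tool", "arguments": {"steps": [[[0.14, -0.25, 0.13], 0, 0], [[0.14, -0.25, 0.13], 0, 0], [[0.14, -0.25, 0.13], 0, 0], [[0.14, -0.25, 0.13], 0, 0], [[0.14, -0.25, 0.13], 0, 0], [[0.14, -0.25, 0.13], 0, 0]]}}

```text
time: 7.62
ee_pos: [391.1, 325.6, 1175.5]
tcp_rot: [[0.968, 0.213, 0.13], [0.246, -0.903, -0.352], [0.043, 0.373, -0.927]]
contact_force: [0.1, 0.5, 0.8]
gripper_width: 0.3
grasp_force: 0.0
```

Emit:
{"name": "servo_tool", "arguments": {"steps": [[[0.14, 0.05, -0.3], 0, 0], [[0.14, 0.05, -0.3], 0, 0], [[0.31, 0.11, -0.66], 0, 0], [[0.31, 0.11, -0.66], 0, 0], [[0.31, 0.11, -0.66], 0, 0], [[0.31, 0.11, -0.66], 0, 0]]}}

```text
time: 8.38
ee_pos: [389.0, 361.0, 1269.6]
tcp_rot: [[0.959, 0.199, 0.203], [0.27, -0.863, -0.427], [0.09, 0.464, -0.881]]
contact_force: [0.6, 0.4, 0.3]
gripper_width: 0.1
grasp_force: 0.0
```

```bash
python3 -c "
from bench import *
from h import *
s=state();info(s);plan(s,(.33*110,.28*110,.9*110),1)"
```

```text
8.38 q [ 0.77  0.45  0.   -1.06  2.6   1.13] tcp [ 389.   361.  1269.6] grasp [ 423.9  287.5 1118.1] tip [ 427.7  279.4 1101.3] lean 28.2 az -64.6 x [0.959 0.27  0.09 ] y [ 0.199 -0.863  0.464] F [0.6 0.4 0.3]
row [ 0.347  0.177 -0.62 ] mm/row 109.8513996269506
```

Run:
```python
from bench import *
from h import *
s=camera("scene");t=camera("top")
for c in(s,t):
  M=c["world_to_cam"];print("cam",(-M[:3,:3].T@M[:3,3]).round())
for P in[(0,950,900),(-100,950,900),(200,800,1000),(100,700,700),(-200,900,900)]:print(P,proj(s,np.array(P)).round(),proj(t,np.array(P)).round())
w=camera("wrist");cv2.imwrite("pics/w1.png",w["img"])
M=w["world_to_cam"];print((-M[:3,:3].T@M[:3,3]).round(),M[2,:3].round(2))
```

```text
cam [-457. -785. 1193.]
cam [ 368. -249. 1134.]
(0, 950, 900) [-150.    4.] [ 8380. -2756.]
(-100, 950, 900) [-160.   24.] [13232. -5603.]
(200, 800, 1000) [-102.  -55.] [24792. -4830.]
(100, 700, 700) [-100.   44.] [-190.  367.]
(-200, 900, 900) [-162.   46.] [ 19289. -10332.]
[ 460.  371. 1259.] [-0.04 -0.48 -0.88]
```

View pics/w1.png

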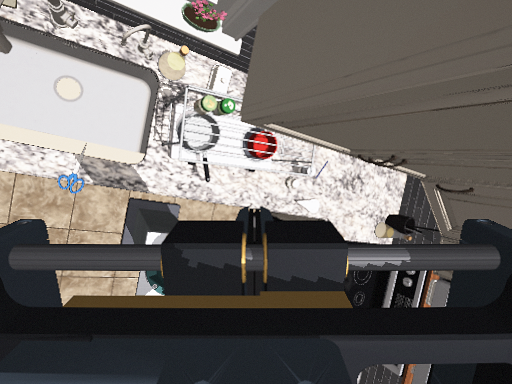

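The wrist picture shows the sink and open floor on the left, the rack and pans in the middle at about (205,130), and the red pan at (262,145). No wall shows near the robot's left side. There I'll cancel the unwanted sideways lean.

```bash
python3 -c "
from bench import *
from h import *
s=state();plan(s,(-290,440,-370),13);plan(s,(.1*110,.78*110,.62*110),1)"
```

```text
row [-0.098 -0.313  0.041] mm/row 49.53033856001615
row [ 0.265 -0.268 -0.63 ] mm/row 110.1538923506564
```

Emit:
{"name": "servo_tool", "arguments": {"steps": [[[-0.1, -0.31, 0.04], 0, 0], [[-0.1, -0.31, 0.04], 0, 0], [[-0.1, -0.31, 0.04], 0, 0], [[-0.1, -0.31, 0.04], 0, 0], [[-0.1, -0.31, 0.04], 0, 0], [[-0.1, -0.31, 0.04], 0, 0], [[-0.1, -0.31, 0.04], 0, 0], [[-0.1, -0.31, 0.04], 0, 0], [[-0.1, -0.31, 0.04], 0, 0], [[-0.1, -0.31, 0.04], 0, 0], [[-0.1, -0.31, 0.04], 0, 0], [[-0.1, -0.31, 0.04], 0, 0], [[-0.1, -0.31, 0.04], 0, 0]]}}

```text
time: 10.15
ee_pos: [104.0, 785.6, 912.9]
tcp_rot: [[0.958, 0.203, 0.202], [0.273, -0.861, -0.428], [0.087, 0.466, -0.881]]
contact_force: [0.3, 0.1, -1.3]
gripper_width: 0.4
grasp_force: 0.0
```

```bash
python3 -c "
from bench import *
from h import *
s=state();info(s);plan(s,(.1*110,.78*110,.62*110),1)"
```

```text
10.15 q [ 1.44  0.46  0.76 -0.36  2.31  2.56] tcp [104.  785.6 912.9] grasp [138.8 711.9 761.4] tip [142.7 703.7 744.7] lean 28.3 az -64.7 x [0.958 0.273 0.087] y [ 0.203 -0.861  0.466] F [ 0.3  0.1 -1.3]
row [ 0.266 -0.266 -0.631] mm/row 110.1538923506564
```

Emit:
{"name": "servo_tool", "arguments": {"steps": [[[0.13, -0.13, -0.31], 0, 0], [[0.13, -0.13, -0.31], 0, 0], [[0.13, -0.13, -0.31], 0, 0], [[0.26, -0.26, -0.63], 0, 0], [[0.26, -0.26, -0.63], 0, 0], [[0.26, -0.26, -0.63], 0, 0], [[0.26, -0.26, -0.63], 0, 0]]}}

```text
time: 11.02
ee_pos: [102.7, 854.0, 991.1]
tcp_rot: [[0.938, 0.223, 0.264], [0.309, -0.884, -0.351], [0.155, 0.411, -0.898]]
contact_force: [0.2, -0.1, 1.0]
gripper_width: 0.3
grasp_force: 0.0
```

```bash
python3 -c "
from bench import *
from h import *
s=state();info(s);plan(s,(.1*110,.75*110,.65*110),1)"
```

```text
11.03 q [ 1.45  0.84  0.   -0.59  2.56  2.28] tcp [102.7 854.  991.1] grasp [148.2 793.7 836.6] tip [153.2 787.  819.5] lean 26.1 az -53.0 x [0.938 0.309 0.155] y [ 0.223 -0.884  0.411] F [ 0.2 -0.1  1. ]
row [ 0.313 -0.274 -0.602] mm/row 109.72465538793001
```

Works: the sideways part is shrinking. I'll continue.

Emit:
{"name": "servo_tool", "arguments": {"steps": [[[0.36, -0.33, -0.8], 0, 0], [[0.36, -0.33, -0.8], 0, 0], [[0.36, -0.33, -0.8], 0, 0], [[0.36, -0.33, -0.8], 0, 0], [[0.36, -0.33, -0.8], 0, 0], [[0.36, -0.33, -0.8], 0, 0], [[0.36, -0.33, -0.8], 0, 0], [[0.36, -0.33, -0.8], 0, 0]]}}

```text
time: 12.02
ee_pos: [65.0, 821.5, 1044.3]
tcp_rot: [[0.893, 0.268, 0.362], [0.35, -0.919, -0.181], [0.284, 0.288, -0.914]]
contact_force: [-0.5, 0.1, 0.0]
gripper_width: 0.5
grasp_force: 0.0
```

```bash
python3 -c "
from bench import *
from h import *
s=state();info(s);plan(s,(.1*150,.75*150,.65*150),1)"
```

```text
12.03 q [ 1.5   0.77  0.   -0.62  2.44  2.28] tcp [  65.   821.5 1044.3] grasp [127.2 790.3 887. ] tip [134.1 786.9 869.6] lean 23.9 az -26.6 x [0.893 0.35  0.284] y [ 0.268 -0.919  0.288] F [-0.5  0.1  0. ]
row [ 0.536 -0.475 -0.694] mm/row 149.62453007445004
```

Emit:
{"name": "servo_tool", "arguments": {"steps": [[[0.54, -0.47, -0.7], 0, 0], [[0.54, -0.47, -0.7], 0, 0], [[0.54, -0.47, -0.7], 0, 0], [[0.54, -0.47, -0.7], 0, 0], [[0.54, -0.47, -0.7], 0, 0], [[0.54, -0.47, -0.7], 0, 0], [[0.54, -0.47, -0.7], 0, 0], [[0.54, -0.47, -0.7], 0, 0], [[0.54, -0.47, -0.7], 0, 0]]}}

```text
time: 13.15
ee_pos: [52.3, 802.3, 1085.4]
tcp_rot: [[0.811, 0.345, 0.472], [0.362, -0.931, 0.057], [0.459, 0.124, -0.88]]
contact_force: [-0.2, -0.1, -0.1]
gripper_width: 0.5
grasp_force: 0.0
```

```bash
python3 -c "
from bench import *
from h import *
s=state();info(s);plan(s,(370-s['ee_pos'][0],20-s['ee_pos'][1],1150-s['ee_pos'][2]),18)"
```

```text
13.15 q [ 1.52  0.73  0.   -0.63  2.22  2.27] tcp [  52.3  802.3 1085.4] grasp [133.6 812.2 934.1] tip [142.6 813.3 917.4] lean 28.4 az 6.9 x [0.811 0.362 0.459] y [ 0.345 -0.931  0.124] F [-0.2 -0.1 -0.1]
row [0.002 0.313 0.018] mm/row 47.04558222238573
```

Emit:
{"name": "servo_tool", "arguments": {"steps": [[[0.0, 0.34, 0.0], 0, 0], [[0.0, 0.34, 0.0], 0, 0], [[0.0, 0.34, 0.0], 0, 0], [[0.0, 0.34, 0.0], 0, 0], [[0.0, 0.34, 0.0], 0, 0], [[0.0, 0.34, 0.0], 0, 0], [[0.0, 0.34, 0.0], 0, 0], [[0.0, 0.34, 0.0], 0, 0], [[0.0, 0.34, 0.0], 0, 0], [[0.0, 0.34, 0.0], 0, 0], [[0.0, 0.34, 0.0], 0, 0], [[0.0, 0.34, 0.0], 0, 0], [[0.0, 0.34, 0.0], 0, 0], [[0.0, 0.34, 0.0], 0, 0], [[0.0, 0.34, 0.0], 0, 0], [[0.0, 0.34, 0.0], 0, 0]]}}

```text
time: 15.15
ee_pos: [323.0, 73.7, 1189.9]
tcp_rot: [[0.809, 0.344, 0.476], [0.363, -0.93, 0.055], [0.462, 0.128, -0.878]]
contact_force: [1.5, 0.6, 0.1]
gripper_width: 0.5
grasp_force: 0.0
```

```bash
python3 -c "
from bench import *
from h import *
s=state();info(s);plan(s,(0,0,100),1);plan(s,(40,0,110),1)"
```

```text
15.15 q [ 0.16 -0.28  1.04 -0.02  1.89  1.33] tcp [ 323.    73.7 1189.9] grasp [ 404.8   83.2 1038.9] tip [ 413.9   84.3 1022.3] lean 28.6 az 6.6 x [0.809 0.363 0.462] y [ 0.344 -0.93   0.128] F [1.5 0.6 0.1]
row [ 0.308  0.085 -0.585] mm/row 100.0
row [ 0.554  0.185 -0.517] mm/row 117.04699910719626
```

Emit:
{"name": "servo_tool", "arguments": {"steps": [[[0.17, 0.05, -0.32], 0, 0], [[0.17, 0.05, -0.32], 0, 0], [[0.17, 0.05, -0.32], 0, 0], [[0.4, 0.12, -0.6], 0, 0], [[0.4, 0.12, -0.6], 0, 0], [[0.4, 0.12, -0.6], 0, 0], [[0.4, 0.12, -0.6], 0, 0], [[0.4, 0.12, -0.6], 0, 0]]}}

```text
time: 16.15
ee_pos: [275.9, 58.3, 1385.6]
tcp_rot: [[0.749, 0.329, 0.575], [0.355, -0.932, 0.071], [0.559, 0.151, -0.815]]
contact_force: [0.0, -0.7, 0.9]
gripper_width: 0.2
grasp_force: 0.0
```

```bash
python3 -c "
from bench import *
from h import *
s=state();info(s);plan(s,(30,0,100),1)"
```

```text
16.15 q [ 0.13  0.17  0.   -0.    2.35  1.31] tcp [ 275.9   58.3 1385.6] grasp [ 374.7   70.5 1245.4] tip [ 385.6   71.8 1229.9] lean 35.4 az 7.0 x [0.749 0.355 0.559] y [ 0.329 -0.932  0.151] F [ 0.  -0.7  0.9]
row [ 0.522  0.166 -0.429] mm/row 104.4030650891055
```

Emit:
{"name": "servo_tool", "arguments": {"steps": [[[0.5, 0.16, -0.5], 0, 0], [[0.5, 0.16, -0.5], 0, 0], [[0, 0, 0.0], 0.13, 0], [[0, 0, 0.0], 0.13, 0]]}}

```text
time: 16.65
ee_pos: [274.2, 51.6, 1389.4]
tcp_rot: [[0.779, 0.113, 0.616], [0.083, -0.994, 0.077], [0.621, -0.009, -0.784]]
contact_force: [0.9, 0.6, -0.8]
gripper_width: 0.4
grasp_force: 0.0
```

```bash
python3 -c "
from bench import *
from h import *
s=state();info(s);z=s['tcp_rot'][:,2];d=np.array([440,55,250])-s['ee_pos']-191*z;print(d);plan(s,d,19)"
```

```text
16.65 q [0.1  0.16 0.   0.02 2.31 1.58] tcp [ 274.2   51.6 1389.4] grasp [ 380.2   64.9 1254.6] tip [ 392.    66.3 1239.7] lean 38.4 az 7.1 x [0.779 0.083 0.621] y [ 0.113 -0.994 -0.009] F [ 0.9  0.6 -0.8]
[  48.0449817   -11.33249052 -989.71475771]
row [-0.203  0.009  0.282] mm/row 52.155001439844774
```

Run:
```python
import numpy as np
from scipy.optimize import least_squares as ls
D=[(.379396,1.734787,3.1416-.0011,np.hypot(159.41,681.41),404.1),(.527,.006,3.09,np.hypot(141.85,607.38),1215.6),(.635,.007,3.038,np.hypot(166.1,710.8),1142.8),(.577,.002,2.798,np.hypot(157.6,674.1),1189.1),(.17,0,.17+2.35,np.hypot(275.9,58.3),1385.6),(-.28,1.04,2.65,np.hypot(323,73.7),1189.9),(.16,0,2.47,np.hypot(274.2,51.6),1389.4)]
def fk(p,q2,q3,s):
    a,h,L1,L2,d=p;return a+L1*np.sin(q2)+L2*np.sin(q2+q3)+d*np.sin(s),h+L1*np.cos(q2)+L2*np.cos(q2+q3)+d*np.cos(s)
r=ls(lambda p:np.ravel([np.subtract(fk(p,*x[:3]),x[3:]) for x in D]),[0,300,610,570,120]);print(r.x.round(),r.fun.round())
p=r.x
for R,Z in[(344,268),(370,268),(400,265),(344,400),(320,400),(300,650)]:
  s=np.pi-np.radians(38.4)
  for g in[(.3,2.2),(-.5,2)]:
    o=ls(lambda q:np.subtract(fk(p,q[0],q[1],s),(R,Z)),g,bounds=([-.74,0],[2.19,2.66]));print(R,Z,o.x.round(2),"q5",(s-o.x.sum()).round(2),"err",o.cost.round(1))
```

```text
[ -7. 338. 582. 608. 157.] [ 30.   4. -21.  -7. -11.  -5.   4.  -2.   4.  -2.  -6.  10.   1.   1.]
344 268 [-0.05  2.66] q5 -0.14 err 336.3
344 268 [-0.05  2.66] q5 -0.14 err 336.3
370 268 [-0.03  2.66] q5 -0.16 err 0.1
370 268 [-0.03  2.66] q5 -0.16 err 0.1
400 265 [0.03 2.61] q5 -0.17 err 0.0
400 265 [0.03 2.61] q5 -0.17 err 0.0
344 400 [-0.44  2.61] q5 0.3 err 0.0
344 400 [-0.44  2.61] q5 0.3 err 0.0
320 400 [-0.51  2.64] q5 0.34 err 0.0
320 400 [-0.51  2.64] q5 0.34 err 0.0
300 650 [-0.74  2.3 ] q5 0.91 err 16.6
300 650 [-0.74  2.3 ] q5 0.91 err 16.6
```

Run:
```python
import numpy as np
from scipy.optimize import least_squares as ls
p=[-7,338,582,608,157]
def fk(p,q2,q3,s):
    a,h,L1,L2,d=p;return a+L1*np.sin(q2)+L2*np.sin(q2+q3)+d*np.sin(s),h+L1*np.cos(q2)+L2*np.cos(q2+q3)+d*np.cos(s)
for zt in(130,110):
 for R in(450,475,500,525):
  o=[]
  for th in(10,15,20,25,30,38,45,50):
    s=np.pi-np.radians(th);T=(R+10-191*np.sin(np.radians(th)),zt+191*np.cos(np.radians(th)))
    r=ls(lambda q:np.subtract(fk(p,q[0],q[1],s),T),(0,2.5),bounds=([-.74,0],[2.19,2.66]));o.append((th,(s-r.x.sum()).round(2),r.cost.round()))
  print(zt,R,*[f"{a}:{b:.2f}({c:.0f})" for a,b,c in o])
```

```text
130 450 10:0.57(0) 15:0.47(0) 20:0.36(0) 25:0.25(0) 30:0.13(0) 38:-0.08(279) 45:-0.29(1844) 50:-0.46(3518)
130 475 10:0.57(0) 15:0.47(0) 20:0.36(0) 25:0.24(0) 30:0.12(0) 38:-0.10(0) 45:-0.30(650) 50:-0.47(1737)
130 500 10:0.57(0) 15:0.47(0) 20:0.36(0) 25:0.24(0) 30:0.11(0) 38:-0.10(0) 45:-0.32(64) 50:-0.48(578)
130 525 10:0.58(0) 15:0.47(0) 20:0.36(0) 25:0.24(0) 30:0.11(0) 38:-0.11(0) 45:-0.32(0) 50:-0.49(41)
110 450 10:0.52(0) 15:0.42(0) 20:0.30(0) 25:0.19(0) 30:0.06(0) 38:-0.15(391) 45:-0.37(2000) 50:-0.56(3565)
110 475 10:0.52(0) 15:0.42(0) 20:0.30(0) 25:0.18(0) 30:0.06(0) 38:-0.17(6) 45:-0.38(734) 50:-0.56(1767)
110 500 10:0.53(0) 15:0.42(0) 20:0.31(0) 25:0.18(0) 30:0.06(0) 38:-0.17(0) 45:-0.39(89) 50:-0.56(594)
110 525 10:0.54(0) 15:0.43(0) 20:0.31(0) 25:0.19(0) 30:0.06(0) 38:-0.17(0) 45:-0.39(0) 50:-0.56(45)
```

```bash
python3 -c "
from bench import *
from h import *
s=state();plan(s,(-130,430,-160),9);plan(s,(.13*130,.5*130,.85*130),1)"
```

```text
row [-0.122 -0.326  0.058] mm/row 52.98497341140606
row [ 0.581 -0.425 -0.474] mm/row 129.30916440840534
```

Emit:
{"name": "servo_tool", "arguments": {"steps": [[[-0.12, -0.33, 0.06], 0, 0], [[-0.12, -0.33, 0.06], 0, 0], [[-0.12, -0.33, 0.06], 0, 0], [[-0.12, -0.33, 0.06], 0, 0], [[-0.12, -0.33, 0.06], 0, 0], [[-0.12, -0.33, 0.06], 0, 0], [[-0.12, -0.33, 0.06], 0, 0], [[-0.12, -0.33, 0.06], 0, 0], [[-0.12, -0.33, 0.06], 0, 0], [[0.5, -0.4, -0.45], 0, 0], [[0.5, -0.4, -0.45], 0, 0], [[0.58, -0.43, -0.5], 0, 0], [[0.58, -0.43, -0.5], 0, 0], [[0.58, -0.43, -0.5], 0, 0], [[0.58, -0.43, -0.5], 0, 0], [[0.58, -0.43, -0.5], 0, 0]]}}

```text
time: 18.65
ee_pos: [140.1, 496.0, 1311.9]
tcp_rot: [[0.681, 0.173, 0.711], [0.064, -0.982, 0.178], [0.729, -0.076, -0.68]]
contact_force: [0.5, 0.1, -0.6]
gripper_width: 0.3
grasp_force: 0.0
```

```bash
python3 -c "
from bench import *
from h import *
s=state();info(s);print(s['tcp_rot'][:,2]);plan(s,(.13*130,.5*130,.85*130),1)"
```

```text
18.65 q [ 1.35  0.4   0.   -0.85  2.09  2.09] tcp [ 140.1  496.  1311.9] grasp [ 262.5  526.6 1194.9] tip [ 276.  530. 1182.] lean 47.1 az 14.0 x [0.681 0.064 0.729] y [ 0.173 -0.982 -0.076] F [ 0.5  0.1 -0.6]
[ 0.71117521  0.17791189 -0.68013027]
row [ 0.642 -0.462 -0.344] mm/row 129.30916440840534
```

```bash
python3 -c "
from bench import *
from h import *
s=state();plan(s,(-290,240,-260),9);plan(s,(-.2*130,.72*130,.67*130),1)"
```

```text
row [-0.275 -0.197  0.01 ] mm/row 50.832574371990546
row [ 0.345 -0.687 -0.407] mm/row 130.47363718391546
```

Emit:
{"name": "servo_tool", "arguments": {"steps": [[[-0.27, -0.2, 0.01], 0, 0], [[-0.27, -0.2, 0.01], 0, 0], [[-0.27, -0.2, 0.01], 0, 0], [[-0.27, -0.2, 0.01], 0, 0], [[-0.27, -0.2, 0.01], 0, 0], [[-0.27, -0.2, 0.01], 0, 0], [[-0.27, -0.2, 0.01], 0, 0], [[-0.27, -0.2, 0.01], 0, 0], [[-0.27, -0.2, 0.01], 0, 0], [[0.35, -0.69, -0.41], 0, 0], [[0.35, -0.69, -0.41], 0, 0], [[0.35, -0.69, -0.41], 0, 0], [[0.35, -0.69, -0.41], 0, 0], [[0.35, -0.69, -0.41], 0, 0], [[0.35, -0.69, -0.41], 0, 0]]}}

```text
time: 20.52
ee_pos: [-178.8, 783.9, 1108.5]
tcp_rot: [[0.605, 0.256, 0.754], [0.042, -0.956, 0.29], [0.795, -0.144, -0.589]]
contact_force: [0.2, -0.1, 0.2]
gripper_width: 0.5
grasp_force: 0.0
```

```bash
python3 -c "
from bench import *
from h import *
s=state();info(s);print(s['tcp_rot'][:,2]);plan(s,(-.2*130,.72*130,.67*130),1)"
```

```text
20.52 q [ 1.84  0.73  0.   -1.06  1.97  2.55] tcp [-178.8  783.9 1108.5] grasp [ -49.1  833.9 1007.2] tip [-34.8 839.4 996. ] lean 53.9 az 21.1 x [0.605 0.042 0.795] y [ 0.256 -0.956 -0.144] F [ 0.2 -0.1  0.2]
[ 0.75384721  0.29041312 -0.58938494]
row [ 0.383 -0.725 -0.292] mm/row 130.47363718391546
```

```bash
python3 -c "
from bench import *
from h import *
s=state();plan(s,(475,-780,-640),20)"
```

```text
row [-0.085  0.32   0.17 ] mm/row 55.75896788858273
```

Emit:
{"name": "servo_tool", "arguments": {"steps": [[[-0.085, 0.32, 0.17], 0, 0], [[-0.085, 0.32, 0.17], 0, 0], [[-0.085, 0.32, 0.17], 0, 0], [[-0.085, 0.32, 0.17], 0, 0], [[-0.085, 0.32, 0.17], 0, 0], [[-0.085, 0.32, 0.17], 0, 0], [[-0.085, 0.32, 0.17], 0, 0], [[-0.085, 0.32, 0.17], 0, 0], [[-0.085, 0.32, 0.17], 0, 0], [[-0.085, 0.32, 0.17], 0, 0], [[-0.085, 0.32, 0.17], 0, 0], [[-0.085, 0.32, 0.17], 0, 0], [[-0.085, 0.32, 0.17], 0, 0], [[-0.085, 0.32, 0.17], 0, 0], [[-0.085, 0.32, 0.17], 0, 0], [[-0.085, 0.32, 0.17], 0, 0]]}}

```text
time: 22.52
ee_pos: [168.7, 230.3, 663.0]
tcp_rot: [[0.595, 0.258, 0.761], [0.044, -0.956, 0.289], [0.803, -0.139, -0.58]]
contact_force: [3.9, 11.5, 17.7]
gripper_width: 0.4
grasp_force: 0.0
```

```bash
python3 -c "
from bench import *
from h import *
s=state();info(s);print(s['tcp_rot'][:,2]);z=s['tcp_rot'][:,2];d=np.array([440,60,300])-s['ee_pos']-191*z;print(d);plan(s,d,6)"
```

```text
22.52 q [ 0.99 -0.74  2.27 -0.66  0.88  2.6 ] tcp [168.7 230.3 663. ] grasp [299.6 280.1 563.3] tip [314.1 285.6 552.2] lean 54.5 az 20.8 x [0.595 0.044 0.803] y [ 0.258 -0.956 -0.139] F [ 3.9 11.5 17.7]
[ 0.76143762  0.28943607 -0.58003406]
[ 125.88857831 -225.56668289 -252.23384151]
row [-0.153  0.315  0.197] mm/row 60.17340068136062
```

```bash
python3 -c "
from bench import *
from h import *
s=state();print(s['contact_force']);plan(s,(110,-110,-30),3);plan(s,(16,-116,-222),5)"
```

```text
[ 3.94444543 11.49246901 17.74591732]
row [0.081 0.306 0.154] mm/row 52.80993172584953
row [-0.232  0.194  0.143] mm/row 50.19800792860211
```

Emit:
{"name": "servo_tool", "arguments": {"steps": [[[0.08, 0.3, 0.15], 0, 0], [[0.08, 0.3, 0.15], 0, 0], [[0.08, 0.3, 0.15], 0, 0], [[0, 0, 0], 0, 0]]}}

```text
time: 23.02
ee_pos: [258.5, 153.4, 640.4]
tcp_rot: [[0.605, 0.252, 0.755], [0.049, -0.959, 0.28], [0.795, -0.132, -0.593]]
contact_force: [-0.7, -0.2, 0.7]
gripper_width: 0.5
grasp_force: 0.0
```

```bash
python3 -c "
from bench import *
from h import *
s=state();info(s);z=s['tcp_rot'][:,2];print(z);d=np.array([440,60,300])-s['ee_pos']-191*z;print(d);plan(s,d,6)"
```

```text
23.02 q [ 0.49 -0.73  2.3  -0.18  0.64  1.95] tcp [258.5 153.4 640.4] grasp [388.4 201.6 538.5] tip [402.8 206.9 527.2] lean 53.7 az 20.3 x [0.605 0.049 0.795] y [ 0.252 -0.959 -0.132] F [-0.7 -0.2  0.7]
[ 0.75528706  0.28013067 -0.59251014]
[  37.24433949 -146.92530532 -227.21763477]
row [-0.184  0.2    0.135] mm/row 45.52228993691367
```

Emit:
{"name": "servo_tool", "arguments": {"steps": [[[-0.18, 0.2, 0.14], 0, 0], [[-0.18, 0.2, 0.14], 0, 0], [[-0.18, 0.2, 0.14], 0, 0], [[-0.18, 0.2, 0.14], 0, 0], [[-0.18, 0.2, 0.14], 0, 0], [[-0.18, 0.2, 0.14], 0, 0], [[0, 0, 0], 0, 0]]}}

```text
time: 23.9
ee_pos: [296.9, 26.7, 434.8]
tcp_rot: [[0.614, 0.264, 0.744], [0.06, -0.955, 0.29], [0.787, -0.134, -0.602]]
contact_force: [0.1, 0.5, 0.5]
gripper_width: 0.6
grasp_force: 0.0
```

```bash
python3 -c "
from bench import *
from h import *
s=state();info(s);z=s['tcp_rot'][:,2];print(z);d=np.array([480,45,200])-s['ee_pos']-191*z;print(d);plan(s,d,3)
c=camera('top');cv2.imwrite('pics/t2.png',cv2.resize(c['img'][110:310,60:340],(784,560),interpolation=cv2.INTER_CUBIC))"
```

```text
23.9 q [-0.08 -0.54  2.58  1.02  0.42  0.47] tcp [296.9  26.7 434.8] grasp [424.8  76.7 331.2] tip [438.9  82.2 319.8] lean 53.0 az 21.3 x [0.614 0.06  0.787] y [ 0.264 -0.955 -0.134] F [0.1 0.5 0.5]
[ 0.74371219  0.290394   -0.60213246]
[  41.05164656  -37.19758666 -119.76311604]
row [-0.158  0.139  0.204] mm/row 43.98497483487677
```

View pics/t2.png

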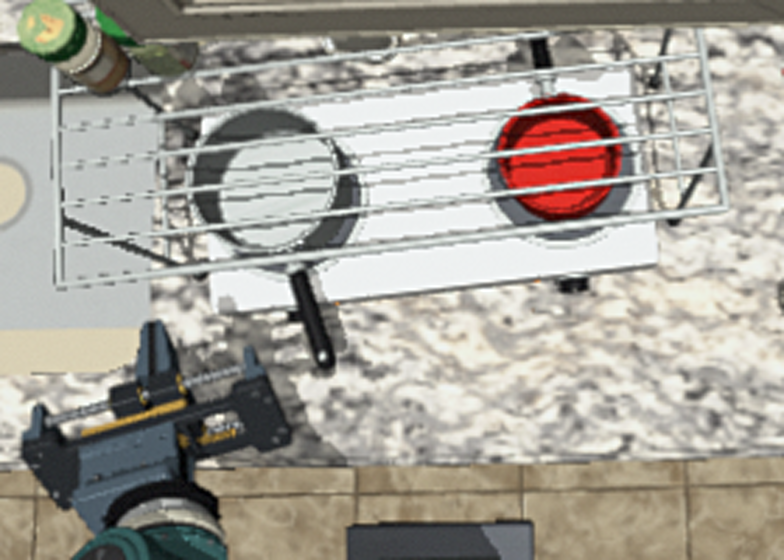

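The gripper now leans well, with the fingers at crop (152,330), left of the handle. The handle tip is at (322,362) in the crop and nothing has moved. Next I descend on the handle's left.

Emit:
{"name": "servo_tool", "arguments": {"steps": [[[-0.16, 0.12, 0.16], 0, 0], [[-0.16, 0.12, 0.16], 0, 0], [[-0.16, 0.12, 0.16], 0, 0], [[0, 0, 0], 0, 0]]}}

```text
time: 24.45
ee_pos: [318.0, -1.4, 344.4]
tcp_rot: [[0.617, 0.271, 0.739], [0.06, -0.952, 0.299], [0.785, -0.14, -0.604]]
contact_force: [-0.3, 0.9, 0.6]
gripper_width: 0.2
grasp_force: 0.0
```

```bash
python3 -c "
from bench import *
from h import *
s=state();info(s);z=s['tcp_rot'][:,2];print(z);d=np.array([477,45,135])-s['ee_pos']-191*z;print(d);plan(s,d,3)"
```

```text
24.45 q [-0.18 -0.24  2.61  1.71  0.45 -0.34] tcp [318.   -1.4 344.4] grasp [445.   50.1 240.5] tip [459.1  55.8 229.1] lean 52.8 az 22.1 x [0.617 0.06  0.785] y [ 0.271 -0.952 -0.14 ] F [-0.3  0.9  0.6]
[ 0.73856514  0.29947141 -0.60401855]
[ 17.91752753 -10.77940729 -94.06300118]
row [-0.141  0.063  0.148] mm/row 32.119709431035766
```

Emit:
{"name": "servo_tool", "arguments": {"steps": [[[-0.14, 0.06, 0.15], 0, 0], [[-0.14, 0.06, 0.15], 0, 0], [[-0.14, 0.06, 0.15], 0, 0], [[0, 0, 0], 0, 0]]}}

```text
time: 24.95
ee_pos: [336.7, -10.7, 250.6]
tcp_rot: [[0.617, 0.273, 0.738], [0.059, -0.951, 0.302], [0.784, -0.143, -0.603]]
contact_force: [-0.1, 0.9, 0.7]
gripper_width: 0.3
grasp_force: 0.0
```

```bash
python3 -c "
from bench import *
from h import *
s=state();info(s);z=s['tcp_rot'][:,2];print(z);T=np.array([422,-17,140]);print('hand tip back',(T-s['ee_pos']-191*z)@-z)"
```

```text
24.95 q [-0.21  0.12  2.59  2.24  0.6  -0.97] tcp [336.7 -10.7 250.6] grasp [463.6  41.2 146.8] tip [477.6  47.  135.3] lean 52.9 az 22.3 x [0.617 0.059 0.784] y [ 0.273 -0.951 -0.143] F [-0.1  0.9  0.7]
[ 0.73798092  0.30199927 -0.60347378]
hand tip back 63.19263844295709
```

```bash
python3 -c "
from bench import *
from h import *
s=state();z=s['tcp_rot'][:,2];P=s['ee_pos']+191*z
for W,n in[((468,26,130),2),((476,-3,130),3),((495,-39,130),4),((523,-69,130),4),((546,-85,130),3)]:
  W=np.array(W,float);plan(s,W-P,n);P=W"
```

```text
row [-0.038  0.06  -0.034] mm/row 11.842096742855585
row [ 0.007  0.066 -0.006] mm/row 10.027739304327548
row [0.016 0.066 0.005] mm/row 10.17656621852381
row [0.026 0.06  0.019] mm/row 10.259142264341596
row [0.029 0.048 0.027] mm/row 9.3392838174146
```

Emit:
{"name": "servo_tool", "arguments": {"steps": [[[-0.038, 0.06, -0.034], 0, 0], [[-0.038, 0.06, -0.034], 0, 0], [[0.007, 0.066, -0.006], 0, 0], [[0.007, 0.066, -0.006], 0, 0], [[0.007, 0.066, -0.006], 0, 0], [[0, 0, 0], 0, 0]]}}

```text
time: 25.7
ee_pos: [334.8, -61.7, 246.5]
tcp_rot: [[0.613, 0.271, 0.742], [0.061, -0.953, 0.297], [0.788, -0.137, -0.601]]
contact_force: [-0.3, 0.4, 0.9]
gripper_width: 0.3
grasp_force: 0.1
```

```bash
python3 -c "
from bench import *
from h import *
s=state();info(s)
c=camera('top');cv2.imwrite('pics/t3.png',cv2.resize(c['img'][110:310,60:340],(784,560),interpolation=cv2.INTER_CUBIC))"
```

```text
25.7 q [-0.38  0.15  2.58  2.05  0.67 -0.94] tcp [334.8 -61.7 246.5] grasp [462.4 -10.5 143.2] tip [476.5  -4.9 131.7] lean 53.1 az 21.8 x [0.613 0.061 0.788] y [ 0.271 -0.953 -0.137] F [-0.3  0.4  0.9]
```

View pics/t3.png

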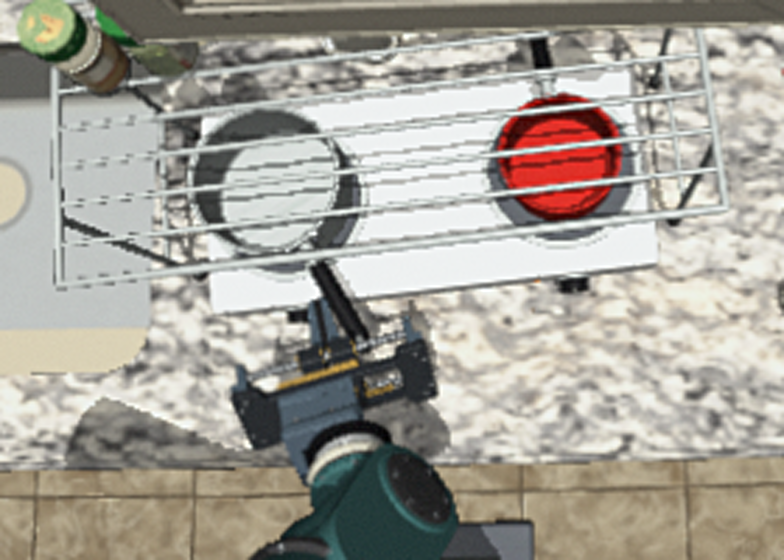

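The fingers at crop (320,320) are pushing the handle. It now points from (318,268) to (362,335) and the pan has stayed in place, so I'll carry on along the arc.

Emit:
{"name": "servo_tool", "arguments": {"steps": [[[0.016, 0.066, 0.005], 0, 0], [[0.016, 0.066, 0.005], 0, 0], [[0.016, 0.066, 0.005], 0, 0], [[0.016, 0.066, 0.005], 0, 0], [[0.026, 0.06, 0.019], 0, 0], [[0.026, 0.06, 0.019], 0, 0], [[0.026, 0.06, 0.019], 0, 0], [[0.026, 0.06, 0.019], 0, 0], [[0, 0, 0], 0, 0]]}}

```text
time: 26.88
ee_pos: [381.2, -128.2, 245.8]
tcp_rot: [[0.615, 0.27, 0.741], [0.061, -0.953, 0.297], [0.786, -0.137, -0.602]]
contact_force: [0.4, 0.6, 0.1]
gripper_width: 0.7
grasp_force: 0.0
```

```bash
python3 -c "
from bench import *
from h import *
s=state();info(s);z=s['tcp_rot'][:,2];plan(s,np.array((546,-85,130))-s['ee_pos']-191*z,3)
c=camera('top');cv2.imwrite('pics/t4.png',cv2.resize(c['img'][110:310,60:340],(784,560),interpolation=cv2.INTER_CUBIC))"
```

```text
26.88 q [-0.5   0.24  2.45  1.87  0.7  -0.85] tcp [ 381.2 -128.2  245.8] grasp [508.7 -77.2 142.2] tip [522.8 -71.5 130.7] lean 53.0 az 21.8 x [0.615 0.061 0.786] y [ 0.27  -0.953 -0.137] F [0.4 0.6 0.1]
row [0.029 0.043 0.03 ] mm/row 8.953671462525085
```

View pics/t4.png

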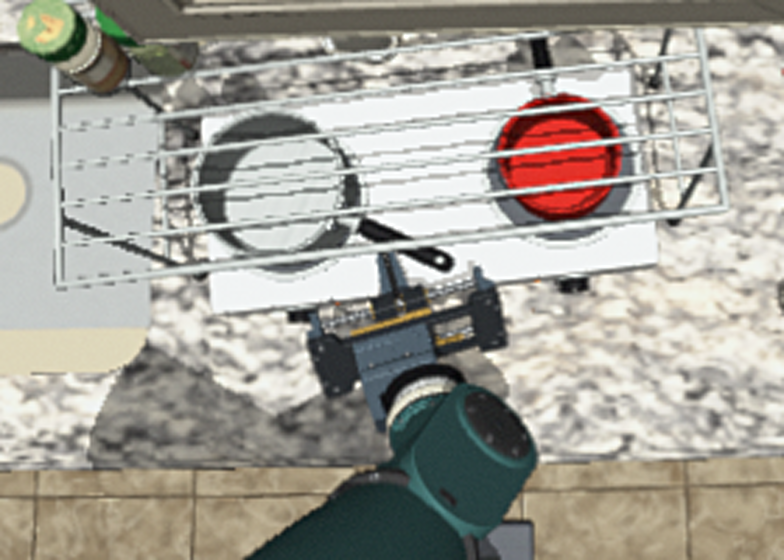

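```bash
python3 -c "
from bench import *
from h import *
c=camera('top')
f=lambda u,v,z:onz(c,60+u/2.8,110+v/2.8,z)
FL=onz(c,133,220,60);FR=onz(c,296,205,60);e=(FL-FR)/np.linalg.norm(FL-FR);n=np.array([e[1],-e[0]]);O=(FL+FR)/2+115*n
for k,p in dict(tip=f(453,263,140),root=f(362,226,140),milk=f(560,158,143)).items():print(k,p.round(),'hot',((p-O)@n).round(),((p-O)@e).round())"
```

```text
tip [ 520. -141.] hot -104.0 -33.0
root [559. -50.] hot -58.0 56.0
milk [ 624. -250.] hot -7.0 -148.0
```

Emit:
{"name": "servo_tool", "arguments": {"steps": [[[0.025, 0.038, 0.027], 0, 0], [[0.025, 0.038, 0.027], 0, 0], [[0.025, 0.038, 0.027], 0, 0], [[0, 0, 0], 0, 0], [[-0.04, -0.04, -0.04], 0, 0], [[-0.08, -0.09, -0.08], 0, 0], [[-0.08, -0.09, -0.08], 0, 0], [[-0.1, 0, -0.2], 0, 0], [[0, 0, -0.3], 0, 0], [[0, 0, 0], 0, 0]]}}

```text
time: 28.22
ee_pos: [285.1, -142.2, 278.3]
tcp_rot: [[0.614, 0.268, 0.743], [0.061, -0.954, 0.294], [0.787, -0.135, -0.602]]
contact_force: [0.7, 1.2, 0.3]
gripper_width: 0.3
grasp_force: 0.0
```

```bash
python3 -c "
from bench import *
from h import *
s=state();info(s)
c=camera('top');cv2.imwrite('pics/t5.png',cv2.resize(c['img'][110:310,60:340],(784,560),interpolation=cv2.INTER_CUBIC))"
```

```text
28.23 q [-0.71  0.02  2.59  1.6   0.79 -0.72] tcp [ 285.1 -142.2  278.3] grasp [412.8 -91.6 174.8] tip [427.  -86.  163.4] lean 53.0 az 21.6 x [0.614 0.061 0.787] y [ 0.268 -0.954 -0.135] F [0.7 1.2 0.3]
```

View pics/t5.png

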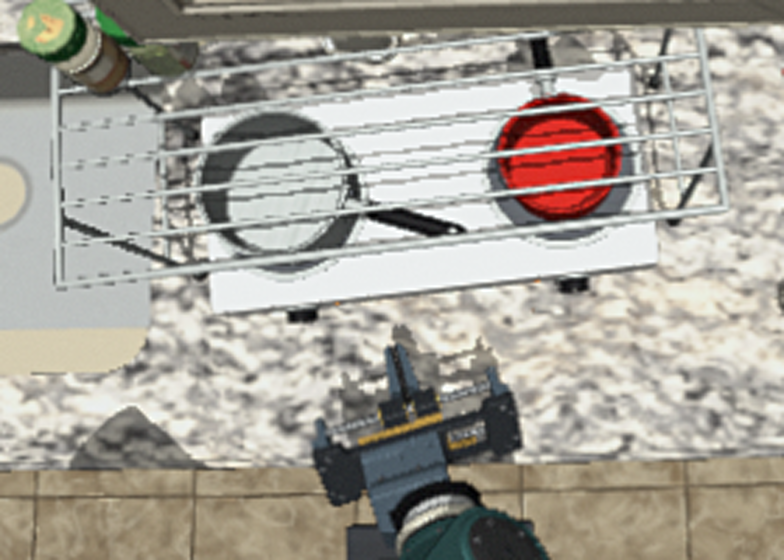

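The handle now runs from (365,205) to (462,232) in the crop, behind the front edge by roughly 40 mm and well clear of the milk pan. The pan has shifted about 9 mm, and the gripper is clear of everything.

```bash
python3 -c "
from bench import *
print(finish_job())"
```

```text
the job is handed in; nothing more can be done
None
```

The saucepan's handle is swung inward: the last picture puts its tip about 40 mm behind the hotplate's front edge and 120 mm from the milk pan's centre, the pan shifted about 9 mm, the milk pan had not visibly moved, the arm was clear, and the job is handed in (no verdict was returned).

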